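Feed a specimen carrier into the inspection tunnel with the push stick

TASK

Set the blue specimen carrier down in the open loading end of the guide track, then take the orange-handled push stick and with it feed the carrier through the tunnel. Inside the hood it meets a stiff feeler pin: feel for it and press it in about halfway, until the red flag on the hood lines up with the white pointer, never right to the bottom. Then lay the push stick back in its steel tray; leave the bottle, green case and white dish where they are.

Things in the scene. Friction and masses are not known exactly. Their poses are not given: they have to be found in the camera images.
- track: Fixed aluminium guide track, 330 x 80 mm (x by y), origin at the centre of its underside; +x is the feed direction. Floor 6 mm above the table. Loading end, x -165 to -30 mm: open above, side walls 22 mm above the table and 54 mm apart, narrowing to 48 mm from x -65 to -30. Then the tunnel to x +165: 48 mm wide inside, white walls 8 mm thick, clear rigid roof, grey hood over its last 85 mm.
- tunnel_mouth (a point): Middle of the tunnel's entrance at floor height (track x = -30 mm); x is the feed direction. The roof's underside is 50 mm and its top 59 mm above this point; the hand does not fit in, and fingers must not touch the carrier inside.
- pin (a joint): Feeler pin under the hood: how far it is pressed in along the feed direction, 0 (free, as at the start) to 0.012 m (bottom). Clamp friction of about 6 N holds it; it stays where it is pushed and does not spring back. Its free face stands somewhere between track x +95 and +125 mm, set anew each time and out of sight. At 0.006 the red flag is level with the white pointer.
- carrier: Loose specimen carrier, about 0.2 kg: blue plate 90 x 44 x 14 mm (x, y, z) with a white block 36 x 28 x 28 mm (x, y, z) standing in its middle, which is the grip (top 42 mm above the underside). Origin at the centre of the underside. Same from both ends; either end may lead. It slides on the track floor with 1 to 2 N.
- stick: Push stick, about 0.14 kg: wooden bar 200 x 24 x 14 mm (x, y, z) with an upright orange handle 36 x 18 x 50 mm (x, y, z) on top of the bar, centred at x = -70 mm, from 14 to 64 mm above the underside. Origin at the centre of the underside; the pushing end is the flat +x end, 100 mm from the origin and 170 mm from the handle's centre.
- tray: Fixed shallow steel tray, 250 x 100 mm (x by y), outside height 12 mm, walls and floor 3 mm thick; origin at the centre of its underside. The stick starts in it, lying along its x axis.
- oil: Bystander: amber bottle, 44 mm across, 90 mm tall, origin at the centre of its foot.
- case: Bystander: green case with a black band, 110 x 70 x 28 mm, origin at the centre of its underside.
- dish: Bystander: white dish, 80 mm across, 22 mm high, origin at the centre of its foot.
Mind the look-alikes: they are no part of the job. Several things have the shape of the stick; the one meant has the colours described above.

How it is judged:
By the outcome, as a careful person would: the job done as asked, in the order asked, and still so for the second after the job is handed in, with the robot touching nothing.
It also fails if it takes over 72 s, if anything falls off the work surface, if the arm or the gripper's body presses on something with over 40 N, if the wrist force passes 120 N, or if a joint passes its speed limit or range.

ROBOT

A 6-joint arm with a two-finger parallel gripper is mounted at the origin on the work surface. World frame = base frame: x ahead of the robot, y to its left, z up, the work surface at z = 0. Lengths are in m, angles in rad, forces in N, time in s.
With the tool pointing down it reaches from about 0.325 to 0.775 m from the base axis. Payload 5.5 kg.
Tool frame: the origin (TCP) lies on the centre line of the jaws, within the pads' length; the fingertips stand 17 mm ahead of it and the grasp point (between the pads) lies 2 mm behind it; z points along the fingers, y is the line along which they close (so a half turn about z gives the same grasp; the last joint's range is limited). The gripper opens to 85 mm and grips with 20 to 120 N. Pads are 22 mm wide; open, the fingers measure 114 mm over their backs; the gripper's body (76 mm by 85 mm) begins 54 mm behind the grasp point. The pads swing forward as they close: fully open they stand 13 mm farther back than shut.
Start: joints at [-1.221, 0.091, 1.231, -0, 1.82, -0.057], TCP at [0.237, -0.551, 0.248] pointing down, gripper open.
Joint ranges: [-2.87, 2.87], [-0.86, 2.18], [0.17, 2.46], [-1.51, 4.65], [0.06, 2.69], [-2.65, 2.65]. Speed limits (rad/s): [2.57, 2.57, 3.01, 3.14, 3.14, 3.14].

INTERFACE

Orientations are given as a unit quaternion [w, x, y, z].
In Python, from cell import ctrl, cams, finder gives the robot as it stands.
- The arm moves only by the tool play_rows, never from a script. Its argument "series" is text: rows parted by semicolons, each of 5 numbers parted by spaces: the shift along the world's x, y, z in cm, then the turn about the world's z in degrees, then the opening, from 0 (shut) to 1 (fully open). A call has 1 to 5 rows; each row is the pose to reach, as a shift and turn from the pose commanded when the call began; what a row does not reach only later rows make up. A row lasts 1/8 s, in which the tool goes at most 62.5 mm and 10.7 degrees, less where a joint would pass 70% of its speed; a pose out of reach is approached as far as the arm can. A call with a gripper value outside its range is refused whole. The fingers move at their own pace and stop on an object; "newtons" is the grip in N (left out, the last holds). Time passes only in rows, so rows that repeat a pose let the fingers close. It gives the time, the measured TCP pose, the force, the opening and the grip force at its end, in the units of the state.
- ctrl.sense(): the state, without advancing time (a new reading comes with each control period).
- cams.get_image(name): name is "side" or "top"; returns the picture (400x640x3 uint8, blue, green, red); there is no depth.
- cams.get_calibration(name): a dict with "fovy" (degrees; the focal length in pixels is half the picture's height over the tangent of half this angle, whatever the lens; pixels are square), "cx", "cy" (the principal point, pixels), "k1" (the pictures are not rectified: a ray, as slopes to the right and down, at radius r is drawn at 1 + k1 r^2 times it, then the intrinsics apply), "cam_to_world" (4x4, takes a point from camera to world coordinates). Camera axes: x right, y up, looking along -z (the intrinsics and any distortion apply to the point x, -y, -z); pixel columns grow to the right and rows downward; lengths in m; the calibration is good to about 2 mm. A picture is of the moment at which its call begins. get_calibration takes no time and is no camera call.
- ctrl.hand_in(): hands the job in; it is judged then, once.
Trained networks look in the newest picture that a camera, given by its name, has taken for a name from the list of things; names that differ only in an ending like _2 or _b are one class to them, and where a whole thing is asked for, a point or a joint stands for the part that bears it (a point fixed in the world has none). Each returns a list of dicts, best first, with "score" (0 to 1); they miss things now and then, are a little off and sometimes report something else, mostly with a low value. They report only what shows in the picture. A call takes as long as a camera call. They do not tell look-alikes from the thing itself.
- finder.outline_of(camera, name): "mask" (400x640 bool, what is visible of it).
- finder.pinpoint(camera, name): "centre" ([x, y, z] in m, in world coordinates, good to about 4 mm: a listed point, or the origin of a listed thing).
The state is a dict: "t": time; "q": joint angles; "qvel": joint speeds; "joint_torque": joint torques, N m; "ee_pos": TCP position; "orientation": TCP orientation; "ft_force": force on the tool from outside, world axes, zero at the start; "wrist_torque": the same for the moment, N m; "grip_width": opening from 0.0 (shut) to 1.0 (fully open); "gripper_force": force on a finger pad.
Only numpy, scipy, OpenCV 4.12 (cv2) and the standard library are available. Lean on these libraries where they do the work, as an engineer would, in place of code of your own. Each camera call takes 0.05 s, during which the arm holds its last target. There are 200 camera calls.

## Working session

There is one attempt and no reset: what is moved stays moved. The work goes in short steps, Python scripts to look and compute and a tool call to move; the robot and the scene stay as the last step left them, time stands still between calls to the robot, and variables do not carry over. Pictures are saved under pics/ and viewed, at most 10 in all, crops included, and the job is handed in when it is done.

Besides the shell and the picture viewer there is one more tool, called after "Call:" as a command line: name --argument value ..., lists and objects as JSON in quotes. play_rows: Moves the arm, as the interface text tells. Its arguments: {"type":"object","properties":{"series":{"type":"string"},"newtons":{"type":"number"}},"required":["series"]}

```bash
mkdir -p pics; cat > h.py <<'E'
import numpy as np,cv2
from cell import ctrl,cams,finder
def K(c):
    d=cams.get_calibration(c);f=200/np.tan(np.radians(d['fovy'])/2);return d,f
def proj(c,P):
    d,f=K(c);T=np.linalg.inv(np.array(d['cam_to_world']));P=np.atleast_2d(P)
    p=P@T[:3,:3].T+T[:3,3];s=np.c_[p[:,0]/-p[:,2],p[:,1]/p[:,2]]
    r2=(s**2).sum(1,keepdims=True);s=s*(1+d['k1']*r2);return s*f+[d['cx'],d['cy']]
def unproj(c,uv,z):
    d,f=K(c);T=np.array(d['cam_to_world']);q=(np.atleast_2d(uv)-[d['cx'],d['cy']])/f;s=q.copy()
    for _ in range(20): s=q/(1+d['k1']*(s**2).sum(1,keepdims=True))
    r=np.c_[s[:,0],-s[:,1],-np.ones(len(s))]@T[:3,:3].T;o=T[:3,3]
    return o+r*((z-o[2])/r[:,2])[:,None]
def snap(c,n):
    im=cams.get_image(c);cv2.imwrite('pics/'+n,im);return im
E
python3 - <<'E'
from h import *
np.set_printoptions(precision=4,suppress=True)
for c in('top','side'):
    snap(c,c+'0.png');d,f=K(c);print(c,f,np.array(d['cam_to_world'])[:3].round(3).tolist())
    for n in('track','tunnel_mouth','carrier','stick','tray','oil','case','dish'):
        try:
            for r in finder.pinpoint(c,n)[:3]: print(n,round(r['score'],2),np.array(r['centre']))
        except Exception as e: print(n,e)
print(ctrl.sense())
E
```

```text
top 378.74163508193 [[-0.029, 0.997, -0.078, 0.435], [-1.0, -0.029, 0.001, -0.006], [-0.002, 0.078, 0.997, 1.116]]
track 0.75 [ 0.6017  0.1074 -0.0029]
track 0.46 [ 0.4257  0.1103 -0.0049]
tunnel_mouth 0.82 [0.5974 0.0737 0.0025]
stick 0.95 [0.4404 0.1055 0.0013]
stick 0.58 [ 0.3073 -0.1533  0.0027]
oil 0.61 [ 0.6757 -0.4158 -0.0005]
oil 0.5 [ 0.4287  0.1125 -0.0057]
case 0.92 [ 0.6114  0.4218 -0.0004]
dish 0.62 [0.4299 0.3507 0.0026]
side 367.25051674496905 [[-0.869, 0.347, -0.354, 0.185], [-0.496, -0.621, 0.607, 0.603], [-0.009, 0.702, 0.712, 0.734]]
track 0.7 [ 0.5972  0.1045 -0.0022]
track 0.17 [ 0.5241 -0.2635 -0.001 ]
tunnel_mouth 0.68 [0.6    0.0763 0.0063]
carrier 0.59 [ 0.5242 -0.2622  0.0006]
stick 0.95 [0.441  0.1038 0.0052]
stick 0.91 [ 0.2496  0.3049 -0.0002]
stick 0.7 [ 0.3065 -0.1552 -0.0008]
tray 0.92 [ 0.4244  0.108  -0.0016]
oil 0.6 [ 0.6749 -0.4198  0.0031]
oil 0.6 [ 0.4254  0.35   -0.0046]
case 0.58 [0.611  0.4244 0.0033]
dish 0.92 [ 0.4262  0.3513 -0.0051]
{'t': 0.9, 'q': array([-1.2207,  0.0911,  1.2307, -0.    ,  1.8198, -0.0567]), 'qvel': array([-0.0003,  0.0007,  0.0014,  0.0002,  0.0002,  0.0021]), 'joint_torque': array([ -0.0002, -45.8464, -41.8097,   0.    ,   0.0005,  -0.    ]), 'ee_pos': array([ 0.2374, -0.5511,  0.2483]), 'orientation': array([0.    , 0.9794, 0.202 , 0.    ]), 'ft_force': array([-0.2053,  0.0981,  0.3924]), 'wrist_torque': array([0.0337, 0.037 , 0.0081]), 'gripper_force': 0.0, 'grip_width': 1.0016429561205373}
```

View pics/top0.png

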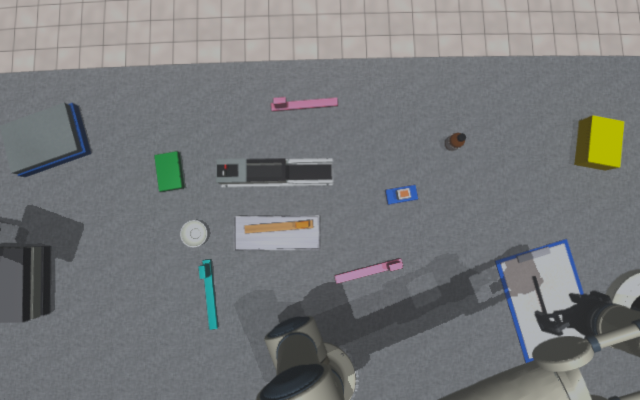

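View pics/side0.png

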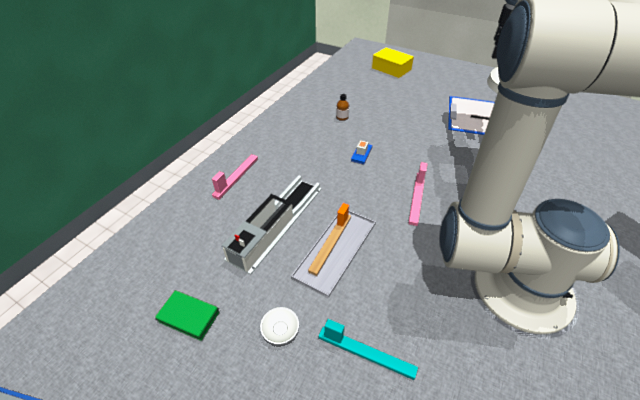

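The top view shows the track at about (275,172), with its loading end on the right (-y), so the feed is along +y. The orange stick lies in its tray at (278,228) with the handle on the right, and the carrier is at (402,195). The pink and teal sticks are decoys.

```bash
python3 - <<'E'
from h import *
np.set_printoptions(precision=4,suppress=True)
t=cv2.imread('pics/top0.png');s=cv2.imread('pics/side0.png')
def rect(c,im,lo,hi,box,z,n):
    x0,y0,x1,y1=box;m=cv2.inRange(cv2.cvtColor(im,cv2.COLOR_BGR2HSV),lo,hi);k=np.zeros_like(m);k[y0:y1,x0:x1]=m[y0:y1,x0:x1]
    v,u=np.nonzero(k);P=unproj(c,np.c_[u,v],z)[:,:2]
    r=cv2.minAreaRect((P*1000).astype(np.float32));print(n,c,len(u),r);return P
for c,im,b in(('top',t,(380,175,425,210)),('side',s,(345,135,380,170))): rect(c,im,(100,120,60),(130,255,255),b,.014,'carrier')
for c,im,b in(('top',t,(236,210,325,245)),('side',s,(300,200,360,280))): rect(c,im,(8,100,80),(25,255,255),b,.014,'stick')
for c,im,b in(('top',t,(236,210,325,245)),('side',s,(320,195,360,240))): rect(c,im,(8,235,150),(15,255,255),b,.05,'handle')
for c in('top','side'):
    for n in('track','tray'):
        for r in finder.outline_of(c,n)[:1]:
            v,u=np.nonzero(r['mask']);P=unproj(c,np.c_[u,v],.0)[:,:2]
            print(n,c,len(u),cv2.minAreaRect((P*1000).astype(np.float32)))
a=cv2.resize(t[145:200,205:345],None,fx=5.6,fy=5.6,interpolation=cv2.INTER_CUBIC)
b=cv2.resize(s[165:280,215:385],None,fx=2.5,fy=2.5,interpolation=cv2.INTER_CUBIC)
o=np.zeros((600,800,3),np.uint8);o[:a.shape[0],:a.shape[1]]=a;o[310:310+b.shape[0],:b.shape[1]]=b
d=cv2.resize(t[205:255,230:325],None,fx=3.8,fy=3.8,interpolation=cv2.INTER_CUBIC);o[310:310+d.shape[0],430:430+d.shape[1]]=d
cv2.imwrite('pics/z1.png',o)
E
```

```text
carrier top 297 ((521.8261108398438, -260.02960205078125), (43.24066162109375, 89.37200927734375), 7.451292991638184)
carrier side 167 ((523.2799682617188, -254.35682678222656), (43.64511489868164, 100.58882141113281), 8.731995582580566)
stick top 466 ((438.7520446777344, 101.80876159667969), (20.8760986328125, 195.04000854492188), 2.629981279373169)
stick side 750 ((443.0729675292969, 85.92255401611328), (37.547508239746094, 238.67922973632812), 7.5290632247924805)
handle top 0 ((0.0, 0.0), (0.0, 0.0), 0.0)
handle side 72 ((444.35986328125, 42.4580078125), (19.0824031829834, 62.78767395019531), 14.490631103515625)
track top 3051 ((601.6787719726562, 115.0029296875), (343.8381652832031, 81.17639923095703), 88.31175231933594)
tray top 2461 ((422.2768859863281, 112.12702941894531), (250.22708129882812, 105.41364288330078), 88.37162017822266)
track side 3983 ((620.258544921875, 99.54263305664062), (346.5783996582031, 120.92359161376953), 89.82251739501953)
tray side 2692 ((426.185302734375, 104.1680908203125), (259.6125183105469, 107.20738220214844), 89.30559539794922)
```

View pics/z1.png

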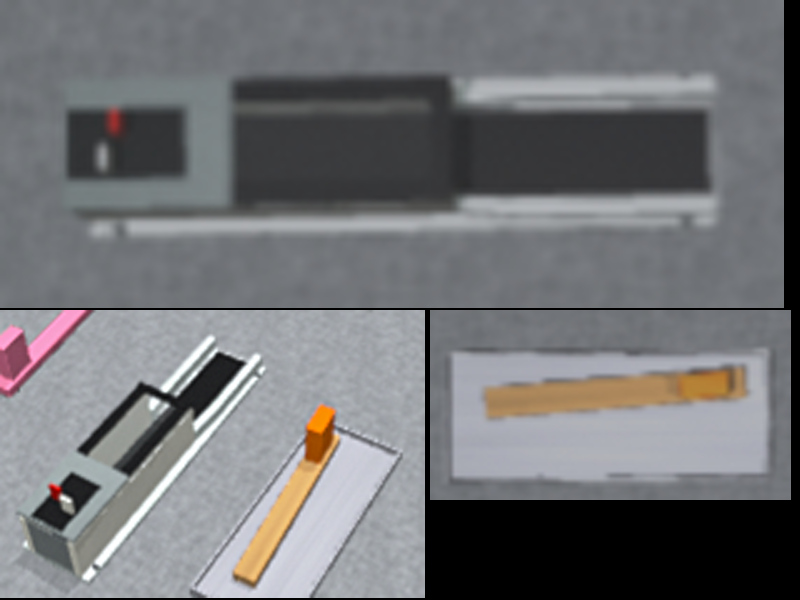

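The red flag sits about 2.3 px short of the white pointer, so it should move in the feed direction (left in the top view). Next I'll fit the track's edges.

```bash
python3 - <<'E'
from h import *
np.set_printoptions(precision=4,suppress=True)
g=cv2.cvtColor(cv2.imread('pics/top0.png'),cv2.COLOR_BGR2GRAY).astype(float)
def edges(u0,u1,v0,v1,sign,z,n):
    pts=[]
    for u in range(u0,u1):
        col=g[v0:v1,u];d=np.clip(sign*np.diff(col),0,None);k=d.argmax();w=d[max(0,k-1):k+2]
        if w.sum()>15: pts.append((u,v0+(w*np.arange(max(0,k-1),max(0,k-1)+len(w))).sum()/w.sum()+.5))
    P=unproj('top',pts,z)[:,:2];c=np.polyfit(P[:,1],P[:,0],1);r=np.abs(np.polyval(c,P[:,1])-P[:,0])
    k=r<np.median(r)*3+1e-4;c=np.polyfit(P[k,1],P[k,0],1)
    print(n,len(pts),'tilt dx/dy deg',np.degrees(np.arctan(c[0])).round(2),'x at y=.0',c[1].round(4),'x at .106',np.polyval(c,.106).round(4))
edges(228,325,183,190,-1,0,'lower flange outer z0')
edges(292,328,178,183,1,.022,'lower wall inner top z22')
edges(292,328,176,184,-1,.022,'lower wall outer top z22')
edges(292,330,156,161,1,.022,'upper wall outer top z22')
edges(292,328,160,168,-1,.006,'upper wall inner floor z6')
# loading end along columns
for v in (170,173,176):
    row=g[v,322:342];print(v,row.astype(int))
print(unproj('top',[[331,173]],.006),unproj('top',[[332,173]],.006))
for r in range(155,192):print(r,g[r,300:320:5].astype(int),end=';')
E
```

```text
lower flange outer z0 97 tilt dx/dy deg 0.75 x at y=.0 0.5574 x at .106 0.5588
lower wall inner top z22 36 tilt dx/dy deg 1.12 x at y=.0 0.5716 x at .106 0.5736
lower wall outer top z22 36 tilt dx/dy deg 0.96 x at y=.0 0.5631 x at .106 0.5648
upper wall outer top z22 38 tilt dx/dy deg 1.12 x at y=.0 0.6338 x at .106 0.6359
upper wall inner floor z6 36 tilt dx/dy deg 1.11 x at y=.0 0.6191 x at .106 0.6211
170 [ 54  53  53  54  53  53  53  54  60  93 121 124 117 117 117 120 121 120
 118 119]
173 [ 54  54  54  54  55  54  54  54  60  93 122 126 122 119 115 113 114 114
 115 117]
176 [ 55  55  55  55  54  55  54  54  57  82 115 125 122 120 117 117 115 114
 113 112]
[[ 0.5912 -0.0563  0.006 ]] [[ 0.5911 -0.0593  0.006 ]]
155 [114 116 116 117];156 [114 117 117 117];157 [114 122 119 120];158 [129 143 140 140];159 [164 168 168 168];160 [178 178 179 177];161 [174 174 174 159];162 [133 132 135 131];163 [149 149 150 152];164 [120 114 114 114];165 [70 63 64 63];166 [55 54 53 55];167 [53 53 53 54];168 [54 54 54 54];169 [54 54 54 54];170 [54 55 54 54];171 [54 54 54 54];172 [54 55 55 55];173 [55 54 55 55];174 [55 55 54 55];175 [55 55 55 54];176 [55 56 56 55];177 [55 56 55 55];178 [55 57 58 58];179 [76 84 85 84];180 [152 149 142 143];181 [176 175 172 172];182 [176 175 174 175];183 [151 140 141 151];184 [162 156 155 161];185 [148 144 130 137];186 [126 121 113 115];187 [119 114 116 115];188 [119 116 116 119];189 [120 118 117 118];190 [119 115 116 118];191 [120 114 118 118];
```

Call:
play_rows --series "3 3 -1 -2 1; 8 8 -3 -5 1; 13.5 14 -6 -9 1; 19 19.5 -8 -13 1; 24 24.5 -10 -15.8 1" --newtons 40

```text
t: 1.72
ee_pos: [0.4352, -0.3482, 0.1654]
orientation: [0.0, 0.998, 0.064, 0.0]
ft_force: [0.3, -0.9, 0.2]
grip_width: 0.998
gripper_force: 0.0
```

Call:
play_rows --series "3 3 -2 0 1; 4.5 4.6 -4 0 1; 4.5 4.6 -5 0 1; 4.5 4.6 -5 0 1"

```text
t: 2.22
ee_pos: [0.4784, -0.3039, 0.115]
orientation: [-0.0, 0.998, 0.065, -0.001]
ft_force: [-0.3, 0.0, -0.2]
grip_width: 1.001
gripper_force: 0.0
```

```bash
python3 - <<'E'
from h import *
np.set_printoptions(precision=4,suppress=True)
s=ctrl.sense();print(s['t'],s['ee_pos'],s['orientation'],s['ft_force'])
t=snap('top','t1.png');d=snap('side','s1.png')
o=np.hstack([cv2.resize(t[140:250,345:455],(400,400)),cv2.resize(d[90:200,310:420],(400,400))]);cv2.imwrite('pics/z2.png',o)
E
```

```text
2.225 [ 0.4784 -0.3039  0.115 ] [-0.0003  0.9979  0.0653 -0.0008] [-0.2597  0.0012 -0.2334]
```

View pics/z2.png

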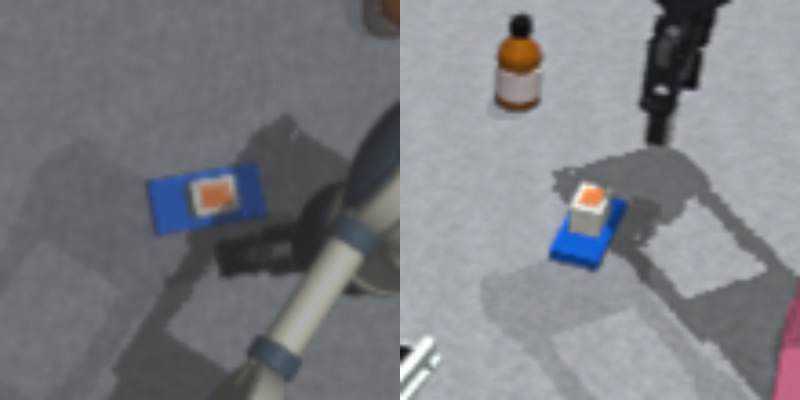

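The carrier's block top is at about (404,194) in the top view, and the gripper is short of it. I'll check the block's centre against that pixel.

```bash
python3 - <<'E'
from h import *
for c,b in(('top',(385,175,425,210)),('side',(345,135,375,160))):
    im=cv2.imread('pics/%s1.png'%c[0]);x0,y0,x1,y1=b
    m=cv2.inRange(cv2.cvtColor(im,cv2.COLOR_BGR2HSV),(3,90,90),(20,255,255))[y0:y1,x0:x1];v,u=np.nonzero(m)
    print(c,len(u),u.mean()+x0,v.mean()+y0,unproj(c,[[u.mean()+x0,v.mean()+y0]],.042))
E
```

```text
top 46 403.8478260869565 193.45652173913044 [[ 0.52142787 -0.26073022  0.042     ]]
side 25 362.36 143.76 [[ 0.52512556 -0.26158981  0.042     ]]
```

Call:
play_rows --series "2.5 2.4 0 0 1; 4.3 4.3 0 0 1; 4.3 4.3 0 0 1"

```text
t: 2.7
ee_pos: [0.5229, -0.2607, 0.117]
orientation: [0.0, 0.998, 0.066, 0.001]
ft_force: [0.1, -0.9, 0.8]
grip_width: 0.998
gripper_force: 0.0
```

Call:
play_rows --series "0 0 -3 0 1; 0 0 -6 0 1; 0 0 -7.5 0 1; 0 0 -8.2 0 1; 0 0 -8.2 0 0.7"

```text
t: 3.32
ee_pos: [0.5222, -0.2612, 0.0343]
orientation: [0.0, 0.998, 0.065, 0.0]
ft_force: [-0.7, 0.4, -0.4]
grip_width: 0.816
gripper_force: 0.0
```

Call:
play_rows --series "0 0 0 0 0.3; 0 0 0 0 0.3; 0 0 0 0 0.3; 0 0 0 0 0.3; 0 0 0 0 0.3"

```text
t: 3.95
ee_pos: [0.5229, -0.2611, 0.0351]
orientation: [0.001, 0.998, 0.066, 0.001]
ft_force: [-0.1, -0.5, 4.9]
grip_width: 0.413
gripper_force: 42.9
```

Call:
play_rows --series "0 0 3 0 0.3; 0 1 7 -1 0.3; 2 6 10 -3 0.3; 4 12 10 -6 0.3; 5.5 17.5 10 -8.5 0.3"

```text
t: 4.58
ee_pos: [0.5775, -0.0839, 0.1336]
orientation: [-0.0, 1.0, -0.01, -0.0]
ft_force: [0.1, 0.4, -1.9]
grip_width: 0.413
gripper_force: 42.1
```

Call:
play_rows --series "1.0 5 0 0 0.3; 1.8 8.5 0 0 0.3; 1.95 9.4 0 0 0.3; 1.95 9.4 0 0 0.3"

```text
t: 5.08
ee_pos: [0.5963, 0.0084, 0.133]
orientation: [0.0, 1.0, -0.008, -0.001]
ft_force: [-0.1, -1.0, -1.5]
grip_width: 0.413
gripper_force: 42.1
```

```bash
python3 - <<'E'
from h import *
np.set_printoptions(precision=4,suppress=True)
s=ctrl.sense();print(s['t'],s['ee_pos'],s['orientation'],s['ft_force'],s['grip_width'])
t=snap('top','t2.png');d=snap('side','s2.png')
o=np.hstack([cv2.resize(t[110:220,240:350],(400,400)),cv2.resize(d[100:230,240:370],(400,400))]);cv2.imwrite('pics/z3.png',o)
E
```

```text
5.075 [0.5963 0.0084 0.133 ] [ 0.0002  1.     -0.0082 -0.0007] [-0.1388 -1.0018 -1.5418] 0.4128266558122266
```

View pics/z3.png

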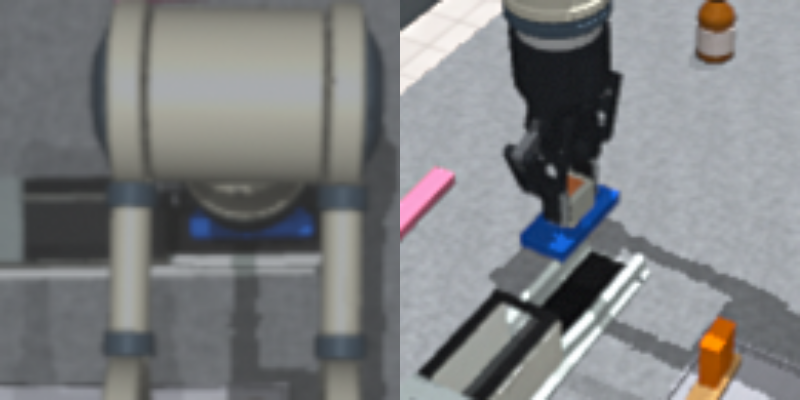

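The carrier hangs level over the loading end. Lowering it now.

Call:
play_rows --series "0.1 0 -3 0 0.3; 0.1 0 -6 0 0.3; 0.1 0 -7.5 0 0.3; 0.1 0 -8 0 0.3; 0.1 0 -8 0 0.3"

```text
t: 5.8
ee_pos: [0.598, 0.0079, 0.0545]
orientation: [0.0, 1.0, -0.009, 0.0]
ft_force: [0.5, -0.3, -0.5]
grip_width: 0.412
gripper_force: 42.1
```

Call:
play_rows --series "0 0 -0.4 0 0.3; 0 0 -0.8 0 0.3; 0 0 -1.1 0 0.3; 0 0 -1.1 0 0.3"

```text
t: 6.3
ee_pos: [0.5975, 0.0084, 0.0424]
orientation: [-0.0, 1.0, -0.009, -0.0]
ft_force: [0.5, 0.6, -1.6]
grip_width: 0.412
gripper_force: 42.1
```

Call:
play_rows --series "0 0 -0.1 0 0.3; 0 0 -0.15 0 0.3; 0 0 -0.15 0 0.6; 0 0 -0.15 0 0.75; 0 0 -0.15 0 0.75"

```text
t: 6.92
ee_pos: [0.5979, 0.0083, 0.0416]
orientation: [0.0, 1.0, -0.009, 0.0]
ft_force: [-0.1, -0.1, -0.5]
grip_width: 0.747
gripper_force: 0.0
```

Call:
play_rows --series "0 0 1 0 0.75; 0 0 4 0 0.75; 0 0 8 0 0.75; -1 0 11 0 0.75; -6 0 11 0 0.75"

```text
t: 7.55
ee_pos: [0.5397, 0.0081, 0.1554]
orientation: [0.0, 1.0, -0.009, 0.003]
ft_force: [-0.6, -0.4, 0.0]
grip_width: 0.749
gripper_force: 0.0
```

Call:
play_rows --series "-5 1 0 1 0.75; -9.3 2 0 3 0.75; -9.3 2.7 0 3.5 0.75; -9.3 2.7 0 3.5 0.75"

```text
t: 8.05
ee_pos: [0.4455, 0.0356, 0.1523]
orientation: [0.0, 1.0, 0.022, 0.001]
ft_force: [0.4, -0.4, -0.2]
grip_width: 0.752
gripper_force: 0.0
```

```bash
python3 - <<'E'
from h import *
np.set_printoptions(precision=4,suppress=True)
s=ctrl.sense();print(s['t'],s['ee_pos'],s['orientation'],s['ft_force'],s['grip_width'])
t=snap('top','t3.png');d=snap('side','s3.png')
def hh(im,lo,hi,b):
    x0,y0,x1,y1=b;m=cv2.inRange(cv2.cvtColor(im,cv2.COLOR_BGR2HSV),lo,hi)[y0:y1,x0:x1];v,u=np.nonzero(m);return np.c_[u+x0,v+y0]
for c,im,b in(('top',t,(285,160,345,185)),('side',d,(260,160,340,240))):
    p=hh(im,(100,120,50),(130,255,255),b)
    if len(p)>10: print('carrier',c,len(p),cv2.minAreaRect((unproj(c,p,.02)[:,:2]*1000).astype(np.float32)))
# handle top in side
for n in('stick','carrier'):
    for c in('top','side'):
        for r in finder.pinpoint(c,n)[:3]:print(n,c,round(r['score'],2),np.array(r['centre']))
o=np.hstack([cv2.resize(t[140:250,225:335],(400,400)),cv2.resize(d[140:270,250:380],(400,400))]);cv2.imwrite('pics/z4.png',o)
E
```

```text
8.05 [0.4455 0.0356 0.1523] [0.     0.9998 0.0221 0.0012] [ 0.4123 -0.3844 -0.1857] 0.7517440802782844
carrier top 306 ((596.9088134765625, 6.889095306396484), (90.6082992553711, 41.24066925048828), 88.35140991210938)
carrier side 190 ((599.1126708984375, 10.200191497802734), (100.0656509399414, 43.66145706176758), 85.21957397460938)
stick top 0.84 [ 0.3081 -0.1534  0.0021]
stick top 0.78 [0.801  0.0177 0.0019]
stick top 0.64 [ 0.2496  0.3077 -0.0008]
stick side 0.91 [ 0.8023  0.0198 -0.0033]
stick side 0.83 [ 0.3052 -0.1552  0.0005]
stick side 0.78 [0.4398 0.1015 0.003 ]
carrier top 0.94 [0.6047 0.0077 0.0049]
carrier top 0.7 [ 0.675  -0.4159 -0.0002]
carrier top 0.28 [ 0.6023  0.1071 -0.0013]
carrier side 0.81 [0.5996 0.0057 0.0071]
```

View pics/z4.png

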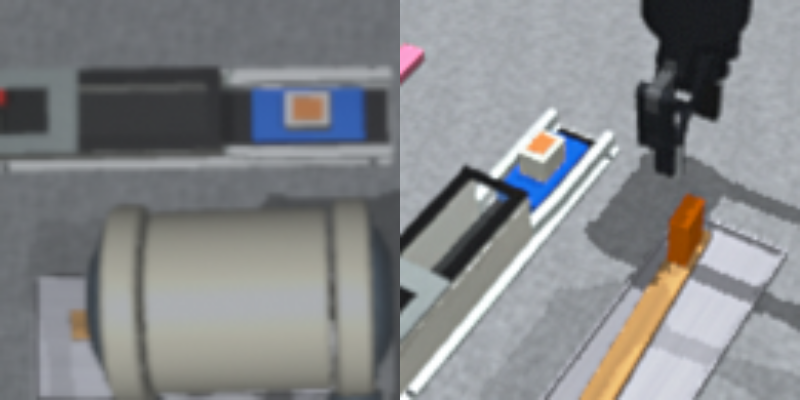

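The carrier sits squarely in the loading end, and the hand is over the orange handle. I'll check the handle's position in the first pictures.

```bash
python3 - <<'E'
from h import *
print(proj('top',[[.4427,.0336,.067]]),proj('side',[[.4427,.0336,.067]]),unproj('top',[[302.4,224.7]],.067))
t=cv2.imread('pics/top0.png');h=cv2.cvtColor(t,cv2.COLOR_BGR2HSV)
for v in range(217,235): print(v,h[v,290:322,1].tolist())
d=cv2.imread('pics/side0.png');h=cv2.cvtColor(d,cv2.COLOR_BGR2HSV)
for v in range(200,214): print(v,h[v,332:356,2].tolist())
E
```

```text
[[301.08726262 224.07510303]] [[343.41565601 208.52886308]] [[0.44087393 0.03001747 0.067     ]]
217 [16, 16, 16, 17, 17, 17, 17, 16, 14, 17, 17, 16, 18, 16, 16, 18, 18, 16, 15, 15, 15, 17, 15, 15, 14, 15, 15, 16, 15, 15, 12, 15]
218 [16, 16, 16, 16, 16, 16, 15, 16, 16, 16, 17, 17, 17, 15, 15, 15, 17, 16, 16, 16, 16, 14, 13, 13, 13, 13, 13, 15, 15, 15, 13, 15]
219 [15, 15, 15, 14, 15, 15, 15, 15, 14, 14, 13, 13, 14, 14, 13, 13, 11, 11, 11, 9, 8, 7, 9, 12, 13, 11, 11, 13, 15, 13, 13, 15]
220 [14, 13, 14, 15, 14, 12, 11, 14, 12, 8, 6, 6, 8, 10, 14, 23, 35, 57, 61, 62, 70, 76, 53, 5, 11, 11, 13, 13, 15, 15, 13, 13]
221 [10, 12, 19, 28, 39, 50, 52, 44, 55, 86, 103, 117, 133, 137, 148, 154, 160, 163, 143, 107, 114, 113, 80, 5, 11, 14, 13, 15, 18, 15, 12, 15]
222 [99, 98, 98, 101, 107, 127, 148, 154, 164, 167, 172, 176, 180, 179, 182, 185, 185, 187, 160, 117, 117, 119, 84, 7, 11, 11, 11, 15, 16, 15, 12, 15]
223 [117, 117, 117, 117, 119, 147, 172, 178, 178, 178, 179, 181, 181, 183, 183, 184, 184, 183, 162, 114, 118, 119, 88, 10, 9, 10, 8, 15, 16, 16, 16, 15]
224 [120, 122, 119, 117, 122, 15
[... 2566 characters left out ...]
 252, 250, 250, 250, 253, 252, 197, 134, 153, 176, 178, 174, 170, 170, 175]
209 [172, 175, 175, 168, 166, 173, 201, 248, 253, 251, 250, 250, 251, 255, 240, 138, 131, 167, 182, 182, 177, 167, 170, 176]
210 [167, 172, 170, 170, 171, 170, 236, 255, 252, 250, 250, 251, 253, 251, 179, 123, 144, 195, 189, 188, 178, 177, 178, 180]
211 [172, 169, 170, 177, 172, 189, 255, 255, 252, 251, 251, 253, 255, 234, 142, 128, 125, 143, 182, 194, 185, 200, 180, 174]
212 [175, 168, 169, 177, 169, 178, 247, 251, 252, 254, 254, 255, 243, 147, 128, 132, 132, 131, 110, 117, 169, 219, 176, 165]
213 [175, 162, 164, 169, 160, 149, 159, 174, 220, 247, 252, 251, 195, 133, 131, 138, 161, 200, 140, 111, 104, 120, 135, 180]
```

Call:
play_rows --series "-0.3 -0.3 -3 0.3 0.75; -0.3 -0.3 -6 0.3 0.75; -0.3 -0.3 -9 0.3 0.75; -0.3 -0.3 -10.2 0.3 0.75; -0.3 -0.3 -10.2 0.3 0.75" --newtons 60

```text
t: 8.98
ee_pos: [0.4414, 0.0322, 0.0488]
orientation: [-0.0, 1.0, 0.024, -0.001]
ft_force: [1.0, 0.1, 0.0]
grip_width: 0.755
gripper_force: 0.0
```

Call:
play_rows --series "0 0 0 0 0.3; 0 0 0 0 0.3; 0 0 0 0 0.3; 0 0 0 0 0.3; 0 0 0 0 0.3"

```text
t: 9.6
ee_pos: [0.4428, 0.0323, 0.051]
orientation: [0.0, 1.0, 0.025, 0.002]
ft_force: [0.9, 0.0, 5.3]
grip_width: 0.415
gripper_force: 60.7
```

Call:
play_rows --series "0 0 0.5 0 0.3; 0 0 2 0 0.3; 0 0 5 0 0.3; 0 -2 8 0 0.3; 0 -6 9 0 0.3"

```text
t: 10.22
ee_pos: [0.4426, -0.0276, 0.1425]
orientation: [0.0, 1.0, 0.026, 0.002]
ft_force: [0.2, -0.7, -1.7]
grip_width: 0.41
gripper_force: 60.1
```

Call:
play_rows --series "2 -4 0 -1 0.3; 5 -9 0 -2 0.3; 8.5 -13.5 0 -3 0.3; 12 -18 0 -4 0.3; 15 -20.9 -1 -4 0.3"

```text
t: 10.85
ee_pos: [0.593, -0.2393, 0.1306]
orientation: [0.001, 1.0, -0.011, 0.001]
ft_force: [0.2, 1.2, -0.4]
grip_width: 0.417
gripper_force: 60.2
```

Call:
play_rows --series "0 0 -2 0 0.3; 0 0 -4 0 0.3; 0 0 -6 0 0.3; 0 0 -6 0 0.3"

```text
t: 11.35
ee_pos: [0.5901, -0.2353, 0.0668]
orientation: [-0.001, 1.0, -0.01, -0.002]
ft_force: [-0.9, 0.1, -1.4]
grip_width: 0.412
gripper_force: 60.2
```

```bash
python3 - <<'E'
from h import *
np.set_printoptions(precision=4,suppress=True)
s=ctrl.sense();print(s['t'],s['ee_pos'],s['orientation'],s['ft_force'],s['grip_width'])
t=snap('top','t4.png');d=snap('side','s4.png')
o=np.hstack([cv2.resize(t[140:240,290:410],(400,333)),cv2.resize(d[120:220,270:390],(400,333))]);cv2.imwrite('pics/z5.png',o)
E
```

```text
11.35 [ 0.5901 -0.2353  0.0668] [-0.0009  0.9999 -0.01   -0.002 ] [-0.8559  0.1356 -1.4352] 0.4120808203406045
```

View pics/z5.png

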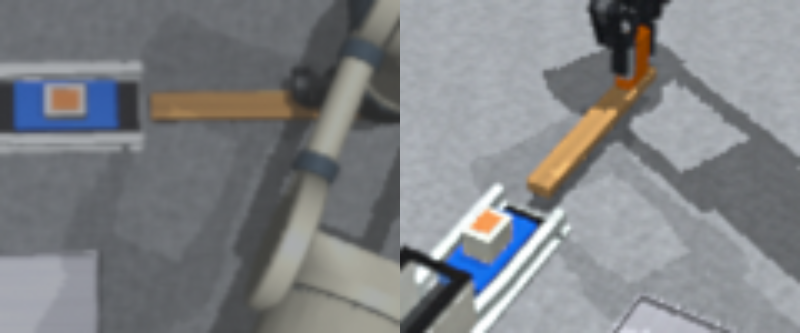

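The stick is level and in line with the loading end, with its tip at about (335,172) just outside the track. I'll check the tip offset in numbers.

```bash
python3 - <<'E'
from h import *
np.set_printoptions(precision=4,suppress=True)
t=cv2.imread('pics/t4.png');m=cv2.inRange(cv2.cvtColor(t,cv2.COLOR_BGR2HSV),(8,80,60),(25,255,255))
v,u=np.nonzero(m[155:185,330:376]);p=unproj('top',np.c_[u+330,v+155],.033)
for a in range(330,376,5):
    k=(u+330>=a)&(u+330<a+5)
    if k.any(): print(a,p[k,0].min().round(4),p[k,0].max().round(4),p[k,1].mean().round(3))
print('tip y',p[:,1].max())
d=cv2.imread('pics/s4.png');print('pred tip/heel bottom px side',proj('side',[[.5945,-.066,.0195],[.5945,-.066,.0335],[.59,-.235,.083]]))
E
```

```text
335 0.5809 0.6015 -0.073
340 0.5805 0.6012 -0.087
345 0.5801 0.6008 -0.101
350 0.5797 0.6003 -0.116
355 0.5792 0.5999 -0.13
360 0.5788 0.5995 -0.145
365 0.5784 0.5991 -0.159
370 0.578 0.6013 -0.174
375 0.5779 0.6012 -0.182
tip y -0.0668542367811574
pred tip/heel bottom px side [[311.3303 178.9533]
 [311.2275 175.3299]
 [340.2664 131.2281]]
```

Call:
play_rows --series "0.1 0 -0.5 0 0.3; 0.1 0 -1 0 0.3; 0.1 0 -1 0 0.3; 0.1 0 -1 0 0.3"

```text
t: 11.95
ee_pos: [0.5927, -0.2367, 0.0593]
orientation: [0.0, 1.0, -0.01, -0.0]
ft_force: [0.1, -0.1, -2.0]
grip_width: 0.412
gripper_force: 60.2
```

Call:
play_rows --series "0.2 0 -0.15 0 0.3; 0.2 0.5 -0.25 0 0.3; 0.2 1.5 -0.25 0 0.3; 0.2 2.2 -0.25 0 0.3; 0.2 2.2 -0.25 0 0.3"

```text
t: 12.58
ee_pos: [0.5948, -0.2138, 0.0569]
orientation: [-0.0, 1.0, -0.01, 0.0]
ft_force: [-0.3, -0.3, -1.5]
grip_width: 0.41
gripper_force: 60.3
```

Call:
play_rows --series "0 0.5 0 0 0.3; 0 1.2 0 0 0.3; 0 2 0 0 0.3; 0.1 3 0 0 0.3; 0.1 3 0 0 0.3"

```text
t: 13.2
ee_pos: [0.5958, -0.1835, 0.0567]
orientation: [-0.0, 1.0, -0.01, -0.0]
ft_force: [0.2, 0.0, -2.4]
grip_width: 0.412
gripper_force: 60.4
```

```bash
python3 - <<'E'
from h import *
np.set_printoptions(precision=4,suppress=True)
s=ctrl.sense();print(s['t'],s['ee_pos'],s['orientation'],s['ft_force'],s['wrist_torque'])
t=snap('top','t5.png');d=snap('side','s5.png')
o=np.hstack([cv2.resize(t[140:220,240:340],(400,320)),cv2.resize(d[150:250,230:355],(400,320))]);cv2.imwrite('pics/z6.png',o)
E
```

```text
13.2 [ 0.5958 -0.1835  0.0567] [-0.0003  1.     -0.0098 -0.    ] [ 0.2415  0.0308 -2.3633] [-0.0388  0.0078 -0.0237]
```

View pics/z6.png

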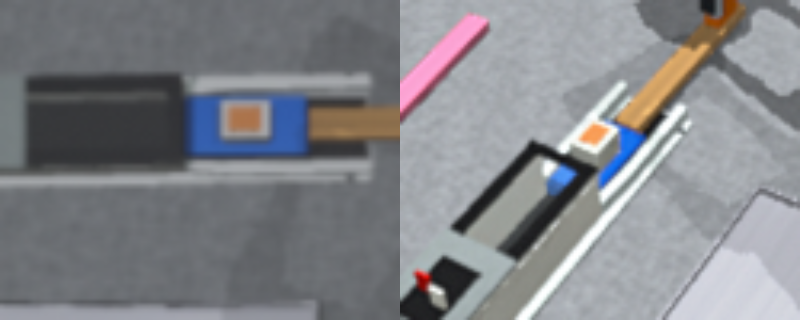

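The stick tip bears on the carrier at about (317,173), and the carrier's front is at the tunnel mouth. Feeding on.

Call:
play_rows --series "0 0.8 0 0 0.3; 0 1.8 0 0 0.3; 0.05 2.8 0 0 0.3; 0.05 3.8 0 0 0.3; 0.1 4.5 0 0 0.3"

```text
t: 13.92
ee_pos: [0.5967, -0.1388, 0.0568]
orientation: [-0.0, 1.0, -0.01, -0.0]
ft_force: [-0.5, -1.9, -1.4]
grip_width: 0.411
gripper_force: 60.6
```

Call:
play_rows --series "0 0.8 0 0 0.3; 0 1.6 0 0 0.3; 0.05 2.4 0 0 0.3; 0.05 3.2 0 0 0.3; 0.05 4 0 0 0.3"

```text
t: 14.55
ee_pos: [0.5972, -0.0992, 0.0568]
orientation: [-0.0, 1.0, -0.01, 0.0]
ft_force: [1.0, -1.4, -1.6]
grip_width: 0.413
gripper_force: 60.6
```

Call:
play_rows --series "0 0.6 0 0 0.3; 0 1.2 0 0 0.3; 0.05 1.8 0 0 0.3; 0.05 2.4 0 0 0.3; 0.05 2.4 0 0 0.3"

```text
t: 15.18
ee_pos: [0.5977, -0.075, 0.0568]
orientation: [-0.0, 1.0, -0.01, 0.0]
ft_force: [0.5, -0.2, -1.7]
grip_width: 0.41
gripper_force: 60.6
```

```bash
cat > flag.py <<'E'
from h import *
np.set_printoptions(precision=4,suppress=True)
import sys
def cen(im,red,b):
    x0,y0,x1,y1=b;r=im[y0:y1,x0:x1].astype(float);mx=r.max(2);mn=r.min(2)
    w=np.clip(r[...,2]-np.maximum(r[...,0],r[...,1])-25,0,None) if red else np.clip(mn-130,0,None)*((mx-mn)<25)
    v,u=np.mgrid[y0:y1,x0:x1]+.0;return np.array([(w*u).sum(),(w*v).sum()])/w.sum(),w.sum()
def show(t,d):
    fr,_=cen(t,1,(218,160,240,180));fw,_=cen(t,0,(219,169,233,177))
    sr,n=cen(d,1,(225,225,260,260))
    print('top red',fr,'white',fw,'du',(fr-fw)[0],'side red',sr,n)
if __name__=='__main__':
    for n in ('0','5'):
        a,b=(('top0','side0') if n=='0' else ('t5','s5'));show(cv2.imread(f'pics/{a}.png'),cv2.imread(f'pics/{b}.png'))
    t=snap('top',sys.argv[1]+'t.png');d=snap('side',sys.argv[1]+'s.png');show(t,d)
    x=unproj('top',[[225.,170],[226.,170]],.08);print('mm/px',1000*np.linalg.norm(x[1]-x[0]))
    s=ctrl.sense();print(s['t'],s['ee_pos'],s['ft_force'],s['wrist_torque'])
E
python3 flag.py a
```

```text
top red [224.9311 166.2109] white [223.     172.4815] du 1.9311064718162925 side red [236.679  236.7255] 2277.0
top red [224.9245 166.2037] white [223.  172.5] du 1.9244851258581264 side red [236.6756 236.7268] 2361.0
top red [224.922  166.2156] white [223.  172.5] du 1.9220183486238511 side red [236.6799 236.7273] 2402.0
mm/px 2.785283996032398
15.275 [ 0.5977 -0.0755  0.0568] [ 0.464   0.6988 -0.987 ] [-0.0974 -0.0572  0.0076]
```

The red flag is still at its free position. Its centroid repeats to about 0.01 px, and 6 mm is about 2.15 px. Now I'll feel for the pin in small steps.

Call:
play_rows --series "0 0.3 0 0 0.3; 0 0.6 0 0 0.3; 0 0.9 0 0 0.3; 0 1.2 0 0 0.3; 0 1.2 0 0 0.3"

```text
t: 15.9
ee_pos: [0.5977, -0.0632, 0.0567]
orientation: [-0.0, 1.0, -0.01, -0.0]
ft_force: [0.4, -0.0, -1.7]
grip_width: 0.412
gripper_force: 60.6
```

Call:
play_rows --series "0 0.15 0 0 0.3; 0 0.3 0 0 0.3; 0 0.4 0 0 0.3; 0 0.5 0 0 0.3"

```text
t: 16.4
ee_pos: [0.5977, -0.0587, 0.0568]
orientation: [0.0, 1.0, -0.01, 0.0]
ft_force: [-0.8, -0.4, -0.7]
grip_width: 0.415
gripper_force: 60.7
```

```bash
python3 flag.py b|tail -3
```

```text
top red [224.9286 166.2005] white [223.     172.5455] du 1.9285714285714164 side red [236.6829 236.7296] 2400.0
mm/px 2.785283996032398
16.5 [ 0.5977 -0.0585  0.0567] [ 0.7776 -1.0933 -1.5214] [-0.196  -0.0153 -0.0386]
```

Call:
play_rows --series "0 0.1 0 0 0.3; 0 0.2 0 0 0.3; 0 0.3 0 0 0.3; 0 0.4 0 0 0.3"

```text
t: 17.0
ee_pos: [0.5977, -0.0546, 0.0568]
orientation: [-0.0, 1.0, -0.01, 0.0]
ft_force: [-0.1, -1.6, -1.2]
grip_width: 0.414
gripper_force: 60.7
```

```bash
python3 flag.py c|tail -3
```

```text
top red [224.9312 166.2064] white [223.  172.5] du 1.9311926605504652 side red [237.2387 236.4385] 2463.0
mm/px 2.785283996032398
17.1 [ 0.5977 -0.0545  0.0567] [ 0.2319 -0.4414 -1.7121] [-0.1297  0.0026  0.0428]
```

```bash
sed -i 's/225,225,260,260/226,228,245,246/' flag.py
```

Call:
play_rows --series "0 0.1 0 0 0.3; 0 0.2 0 0 0.3; 0 0.3 0 0 0.3; 0 0.4 0 0 0.3"

```text
t: 17.6
ee_pos: [0.5977, -0.0506, 0.0568]
orientation: [0.0, 1.0, -0.01, 0.0]
ft_force: [-0.5, -0.2, -1.1]
grip_width: 0.412
gripper_force: 60.7
```

```bash
python3 flag.py d
```

```text
top red [224.9311 166.2109] white [223.     172.4815] du 1.9311064718162925 side red [236.679  236.7255] 2277.0
top red [224.9245 166.2037] white [223.  172.5] du 1.9244851258581264 side red [236.6756 236.7268] 2361.0
top red [224.9261 166.2055] white [223.  172.5] du 1.9260969976905358 side red [236.6801 236.7314] 2401.0
mm/px 2.785283996032398
17.7 [ 0.5977 -0.0505  0.0567] [ 1.2421 -1.0188 -1.9765] [-0.1651  0.0018  0.012 ]
```

Call:
play_rows --series "0 0.1 0 0 0.3; 0 0.2 0 0 0.3; 0 0.3 0 0 0.3; 0 0.4 0 0 0.3"

```text
t: 18.2
ee_pos: [0.5977, -0.0472, 0.0569]
orientation: [0.001, 1.0, -0.011, 0.0]
ft_force: [-1.3, -4.3, 0.6]
grip_width: 0.41
gripper_force: 60.8
```

```bash
python3 flag.py e|tail -3
```

```text
top red [224.9302 166.2093] white [223.     172.5455] du 1.9302325581395223 side red [236.678  236.7274] 2388.0
mm/px 2.785283996032398
18.3 [ 0.5977 -0.0472  0.057 ] [ 0.101  -4.3743  0.0061] [-0.7691  0.0028  0.0592]
```

The pin is found: 4.3 N with the flag still unmoved. Pressing gently.

Call:
play_rows --series "0 0.1 0 0 0.3; 0 0.2 0 0 0.3; 0 0.3 0 0 0.3; 0 0.4 0 0 0.3"

```text
t: 18.8
ee_pos: [0.598, -0.0445, 0.0573]
orientation: [0.002, 1.0, -0.011, 0.001]
ft_force: [0.4, -7.9, -0.0]
grip_width: 0.417
gripper_force: 60.8
```

```bash
python3 flag.py f|tail -3
```

```text
top red [224.0342 166.2863] white [223.     172.5455] du 1.0341880341880483 side red [235.9754 237.8149] 2561.0
mm/px 2.785283996032398
18.9 [ 0.598  -0.0444  0.0573] [-0.2448 -7.7713  0.2748] [-1.3656  0.0256  0.0583]
```

Call:
play_rows --series "0 0.1 0 0 0.3; 0 0.2 0 0 0.3; 0 0.27 0 0 0.3; 0 0.27 0 0 0.3"

```text
t: 19.4
ee_pos: [0.598, -0.0417, 0.0573]
orientation: [0.001, 1.0, -0.011, 0.001]
ft_force: [0.2, -8.0, 0.4]
grip_width: 0.411
gripper_force: 60.8
```

```bash
python3 flag.py g|tail -3; python3 - <<'E'
from h import *
f=np.array([np.sin(.0175),np.cos(.0175),0])
from scipy.optimize import least_squares
P=least_squares(lambda P:np.r_[proj('top',P)[0]-[224.93,166.21],proj('side',P)[0]-[236.68,236.73]],[.6,.25,.08]).x
print(P,[ (proj(c,P+.006*f)-proj(c,P)) for c in('top','side')])
# true pointer offset via local threshold-free crop
t=cv2.imread('pics/gt.png');d=cv2.imread('pics/gs.png')
o=np.hstack([cv2.resize(t[155:185,212:252],(400,300),interpolation=cv2.INTER_CUBIC),cv2.resize(d[222:252,222:262],(400,300),interpolation=cv2.INTER_CUBIC)]);cv2.imwrite('pics/z7.png',o)
E
```

```text
top red [223.0735 166.2816] white [223.     172.4545] du 0.0734693877550967 side red [235.3322 238.5351] 2848.0
mm/px 2.785283996032398
19.5 [ 0.598  -0.0417  0.0573] [-0.0535 -8.3408  0.5367] [-1.3633  0.0241  0.0228]
[0.60959846 0.24095631 0.0792511 ] [array([[-2.15022248,  0.02856227]]), array([[-1.68916487,  1.78917355]])]
```

View pics/z7.png

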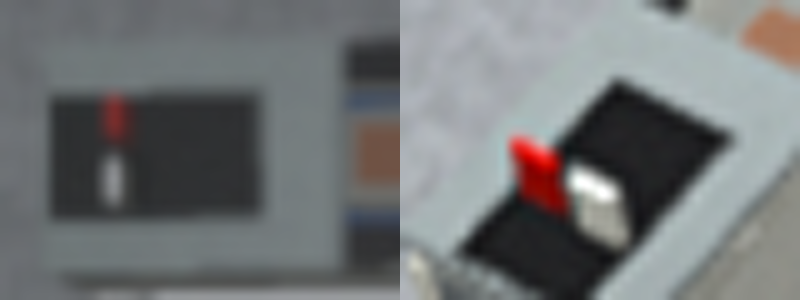

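The flag has come to about 5.2–5.5 mm, almost level with the pointer (223.1 against 223.0 px). About 0.6 mm more.

Call:
play_rows --series "0 0.03 0 0 0.3; 0 0.06 0 0 0.3; 0 0.06 0 0 0.3"

```text
t: 19.88
ee_pos: [0.598, -0.0412, 0.0573]
orientation: [0.001, 1.0, -0.011, 0.001]
ft_force: [-0.5, -8.1, 1.3]
grip_width: 0.412
gripper_force: 60.8
```

```bash
python3 flag.py h|tail -3
```

```text
top red [222.8071 166.1766] white [223.     172.5455] du -0.19293478260868824 side red [235.2799 238.9894] 2537.0
mm/px 2.785283996032398
19.975 [ 0.598  -0.0412  0.0573] [-0.4507 -8.1211  0.3871] [-1.3903  0.0341  0.0508]
```

The flag has moved 2.12 of 2.15 px, or about 5.9 mm, so I'll stop pressing and withdraw the stick along the track.

Call:
play_rows --series "0 -0.5 0 0 0.3; 0 -2 0 0 0.3; -0.1 -5 0 0 0.3; -0.15 -9 0 0 0.3; -0.2 -13 0 0 0.3"

```text
t: 20.6
ee_pos: [0.5955, -0.1707, 0.0566]
orientation: [-0.0, 1.0, -0.01, -0.0]
ft_force: [-0.1, -0.4, -1.0]
grip_width: 0.414
gripper_force: 60.6
```

Call:
play_rows --series "-0.1 -4 0.1 0 0.3; -0.1 -7.5 0.2 0 0.3; -0.1 -7.5 4 0 0.3; -0.1 -7.5 8.5 0 0.3; -0.1 -7.5 8.5 0 0.3"

```text
t: 21.22
ee_pos: [0.5965, -0.2459, 0.1473]
orientation: [0.002, 1.0, -0.011, 0.004]
ft_force: [0.1, -0.2, -1.5]
grip_width: 0.414
gripper_force: 60.7
```

```bash
python3 flag.py i|tail -3; python3 - <<'E'
from h import *
P=[proj('top',[[a,b,.012]])[0] for a,b in((.475,-.017),(.475,.233),(.375,.233),(.375,-.017))];print(P)
for c in('top','side'):
    r=finder.outline_of(c,'tray')
    if r: v,u=np.nonzero(r[0]['mask']);print(c,r[0]['score'],cv2.minAreaRect((unproj(c,np.c_[u,v],.010)[:,:2]*1000).astype(np.float32)))
E
```

```text
top red [222.8122 166.1931] white [223.     172.5333] du -0.18783068783068302 side red [235.2779 238.9818] 2476.0
mm/px 2.785283996032398
21.325 [ 0.5947 -0.2448  0.1417] [ 0.5647 -1.0222 -1.8826] [-0.0775  0.0011  0.046 ]
[array([318.86796595, 212.60244446]), array([233.31834051, 215.0230479 ]), array([233.78713295, 249.4662231 ]), array([319.8817719 , 247.10517849])]
top 0.88 ((423.7559509277344, 111.24737548828125), (248.5258026123047, 101.62303161621094), 88.44158172607422)
side 0.68 ((421.8777770996094, 110.76392364501953), (257.7466125488281, 104.50646209716797), 88.942626953125)
```

Call:
play_rows --series "-3 1 0 0 0.3; -8 3 0 0 0.3; -12 7 0 0 0.3; -15 12 0 0 0.3; -16.7 17 0 0 0.3"

```text
t: 22.05
ee_pos: [0.4256, -0.0731, 0.1398]
orientation: [-0.0, 1.0, -0.011, -0.001]
ft_force: [0.9, -0.0, -0.8]
grip_width: 0.417
gripper_force: 60.7
```

Call:
play_rows --series "0 5 0 0 0.3; 0 9 0 0 0.3; 0 11.2 -2 0 0.3; 0 11.2 -5 0 0.3; 0 11.2 -7 0 0.3"

```text
t: 22.68
ee_pos: [0.426, 0.0381, 0.0684]
orientation: [0.0, 1.0, -0.01, -0.002]
ft_force: [0.3, -0.5, -1.5]
grip_width: 0.411
gripper_force: 60.7
```

Call:
play_rows --series "0 0 -0.5 0 0.3; 0 0 -1 0 0.3; 0 0 -1 0 0.3"

```text
t: 23.05
ee_pos: [0.4278, 0.0375, 0.0619]
orientation: [-0.0, 1.0, -0.011, 0.0]
ft_force: [0.8, 0.5, -2.0]
grip_width: 0.412
gripper_force: 60.7
```

Call:
play_rows --series "0 0 -0.3 0 0.3; 0 0 -0.6 0 0.3; 0 0 -0.8 0 0.3; 0 0 -0.8 0 0.3"

```text
t: 23.55
ee_pos: [0.4275, 0.0376, 0.0536]
orientation: [-0.0, 1.0, -0.01, -0.0]
ft_force: [1.0, 0.1, -1.2]
grip_width: 0.412
gripper_force: 60.7
```

Call:
play_rows --series "0 0 -0.1 0 0.3; 0 0 -0.2 0 0.3; 0 0 -0.2 0 0.3"

```text
t: 23.92
ee_pos: [0.4276, 0.0376, 0.0517]
orientation: [0.0, 1.0, -0.01, -0.0]
ft_force: [-0.8, 0.4, -1.0]
grip_width: 0.409
gripper_force: 60.7
```

Call:
play_rows --series "0 0 -0.1 0 0.3; 0 0 -0.1 0 0.5; 0 0 -0.1 0 0.75; 0 0 -0.1 0 0.75; 0 0 -0.1 0 0.75"

```text
t: 24.55
ee_pos: [0.4277, 0.0376, 0.0508]
orientation: [-0.0, 1.0, -0.01, 0.0]
ft_force: [-0.0, -0.4, -0.3]
grip_width: 0.752
gripper_force: 0.0
```

Call:
play_rows --series "0 0 2 0 0.75; 0 0 6 0 0.75; 0 0 11 0 0.75; 0 -5 14 0 0.75; 0 -10 14 0 0.75"

```text
t: 25.18
ee_pos: [0.4289, -0.0634, 0.1944]
orientation: [0.001, 1.0, -0.009, 0.003]
ft_force: [0.7, -0.5, -0.6]
grip_width: 0.748
gripper_force: 0.0
```

Call:
play_rows --series "0 -6 0 0 0.75; 0 -12 0 0 0.75; 0 -15 0 0 0.75; 0 -15 0 0 0.75"

```text
t: 25.68
ee_pos: [0.4272, -0.2142, 0.1903]
orientation: [-0.0, 1.0, -0.012, -0.0]
ft_force: [0.1, 0.8, -0.1]
grip_width: 0.747
gripper_force: 0.0
```

```bash
python3 flag.py j|tail -3; python3 -c "
import cv2,numpy as np
t=cv2.imread('pics/jt.png');d=cv2.imread('pics/js.png')
cv2.imwrite('pics/z8.png',np.hstack([cv2.resize(t[130:260,205:335],(400,400)),cv2.resize(d[170:330,220:380],(400,400))]))"
```

```text
top red [222.8109 166.1813] white [223.  172.5] du -0.18911917098446906 side red [235.2766 238.9813] 2462.0
mm/px 2.785283996032398
25.775 [ 0.4276 -0.2121  0.1906] [ 0.0623 -0.3489 -0.1016] [-0.0346 -0.0591  0.0285]
```

View pics/z8.png

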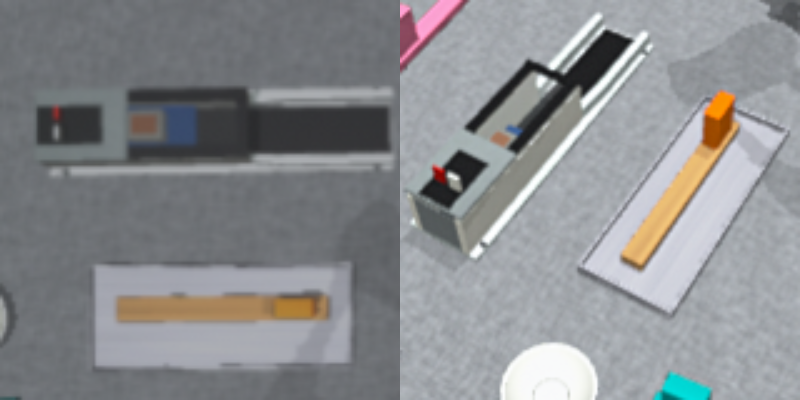

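The stick lies flat in its tray, the carrier is in the tunnel, and the flag is level with the pointer. Handing in.

```bash
python3 -c "from cell import ctrl;print(ctrl.hand_in())"
```

```text
the job is handed in; nothing more can be done
None
```

I handed the job in at about 26 s: the carrier is fed through the tunnel, the pin is pressed about 5.9 mm with the flag level with the pointer, the stick is back in its tray, and the bottle, case and dish were not touched.

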